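# Start a cure in the light-curing unit

## Robot

A 6-joint arm with a two-finger parallel gripper is mounted at the origin on a cart in front of the work surface, level with it; the furniture and walls round the work are solid. World frame = base frame: x ahead of the robot, y to its left, z up, the work surface at z = 0. Lengths are in mm, angles in rad, forces in N, time in s.
With the tool pointing down it reaches from about 300 to 775 mm from the base axis. Payload 14.6 kg.
Tool frame: the origin (TCP) lies between the finger pads; the fingertips stand 17 mm ahead of it and the grasp point (between the pads) lies 2 mm behind it (manip.tip_reach is the distance from the TCP to the fingertips, in mm); z points along the fingers, y is the line along which they close (so a half turn about z gives the same grasp; the last joint's range is limited). The gripper opens to 94 mm and grips with 3 to 60 N. Pads are 16 mm wide; open, the fingers measure 119 mm over their backs; the gripper's body (75 mm by 177 mm) begins 78 mm behind the grasp point.
Start: joints at [-1.219, 0.3, 1.521, -0, 1.321, -0.067], TCP at [223.658, -502.461, 222.446] pointing down, gripper open.
Joint ranges: [-3.03, 3.03], [-0.79, 2.21], [0.23, 2.52], [-1.04, 4.18], [0, 3.07], [-2.55, 2.55]. Speed limits (rad/s): [2.22, 2.22, 2.57, 3.14, 3.14, 3.14].

## Interface

Orientations are given as [roll, pitch, yaw] about the fixed x, y, z axes, in that order (R = Rz(yaw) Ry(pitch) Rx(roll)).
In Python, from cell import manip, viewer gives the robot as it stands.
- The arm moves only by the tool apply_moves, never from a script. Its argument "moves" is a list of rows, each a list of 3 entries, a list of its own where there are three numbers: the shift along the tool's x, y, z each as a share of 0.25 m, from -1 to 1, then the turn, a rotation vector about the tool's x, y, z each as a share of pi rad, from -1 to 1, then the closure, from 0 (fully open) to 1 (shut). In form: [[[dx, dy, dz], [wx, wy, wz], grip], ...]. A call has 1 to 12 rows; each row is the pose to reach, as a shift and turn from the pose commanded when the call began, along the tool's axes at that moment, turning the shorter way round; what a row does not reach only later rows make up. A row lasts 1/12 s, in which the tool goes at most 41.7 mm and 7.16 degrees, less where a joint would pass 70% of its speed; a pose out of reach is approached as far as the arm can. A call with a number of a shift or a turn outside -1 to 1 is refused whole. A call with a gripper value outside its range is refused whole. The fingers move at their own pace and stop on an object; "squeeze" is the grip in N (left out, the last holds). Time passes only in rows, so rows that repeat a pose let the fingers close. It gives the time, the measured TCP pose, the force, the opening and the grip force at its end, in the units of the state.
- manip.read_state(): the state, without advancing time (a new reading comes with each control period).
- viewer.camera(name): name is "scene" or "top" or "wrist"; returns the picture (420x560x3 uint8, blue, green, red); there is no depth.
- viewer.camera_info(name): a dict with "camera_matrix" (3x3 intrinsics, pixels), "R" (3x3) and "t" (3): a world point X has camera coordinates R X + t. Camera axes: x right, y down, z forward; pixel columns grow to the right and rows downward; lengths in mm; the calibration is good to about 2 mm. The wrist camera is an equidistant fisheye: a pixel r from the principal point sees the ray r / f radians off the axis. A picture is of the moment at which its call begins: read the wrist's pose just before it. camera_info takes no time and is no camera call; for the wrist camera it gives the pose at the moment of the call.
- manip.sign_off(): hands the job in; it is judged then, once.
The state is a dict: "clock": time; "joints": joint angles; "qd": joint speeds; "effort": joint torques, N m; "eef_pos": TCP position; "eef_rot": TCP orientation; "wrist_force": force on the tool from outside, world axes, zero at the start; "moment": the same for the moment, N m; "finger_gap": finger opening in mm; "finger_force": force on a finger pad.
Only numpy, scipy, OpenCV 4.12 (cv2) and the standard library are available. Lean on these libraries where they do the work, as an engineer would, in place of code of your own. Each camera call takes 0.05 s, during which the arm holds its last target. There are 200 camera calls.

## Task

Start a medium cure of the plaster cast that stands in the open drawer of the light-curing unit: press the red rocker switch on, then push the drawer fully home until its catch holds it, then press the middle one of the three white time keys, and last press the round green start key. Everything is done by pressing and pushing with the closed fingertips: lift nothing, do not touch the cast or press the other two white keys, and leave the things standing around where they are. Finish with every key let go.

Things in the scene. Friction and masses are not known exactly. Their poses are not given: they have to be found in the camera images.
- curing_unit: White and grey bench-top light-curing unit, fixed, 180 mm deep (x), 220 wide (y), 105 high. Origin: centre of its underside, on the table; x points from its front (drawer side) to its back, y to the left as seen from in front, z up. Turned by up to 0.25 rad. On its sloped top, in a row from left to right: red rocker, three white time keys, green start key.
- cure_panel: Control panel, the front part of the unit's top. Origin: middle of its front edge, 90 mm before the unit's centre and 84 mm above the table; its x runs up the panel to the back (rising 10 degrees), y to the left, z out of it. The white keys stand at x = 44, y = 36, 0, -36 mm, the green key at x = 44, y = -82, the rocker's pivot at x = 46, y = 82.
- mains_press (a point): Where to press the red rocker: on its far half, 12.5 mm behind the pivot. The rocker is 20 mm wide (y), 34 mm long (x), in a black frame 2.5 mm above the panel. Off, its far half stands up, the end about 8 mm above the panel; on, that half lies about 5 mm above the panel, level. The point moves with the rocker; its z axis is square to the panel when off.
- mains (a joint): Angle of the rocker: 0 is off, 0.30 rad is fully on. A spring snaps it over the middle to either end; 1 N on the far half, pressed 3 to 4 mm down, switches it on.
- drawer_ledge (a point): Middle of the front edge of the grey pull ledge along the top of the drawer's front; ledge 110 mm wide (y), 9 mm high, its middle 65 mm above the table, 10 mm proud of the white drawer front (156 mm wide, 10 to 72 mm above the table, amber window). Moves with the drawer; axes as the unit's.
- drawer (a joint): How far the drawer is open, m: 0 is fully home, it starts 0.075 to 0.095 open. It slides along the unit's x axis; pushing it in takes about 1 N, and about 5 N from 9 mm before home, where a spring ball catch must be passed; the catch draws it home over the last 2 mm and holds it with about 4 N.
- tray_middle (a point): Middle of the floor of the drawer's aluminium tray (inside 118 by 122 mm, rim 7 mm high), 21 mm above the table. Moves with the drawer.
- cast_1: Loose beige plaster dental cast, 53 x 58 x 26 mm, standing in the drawer's tray. Origin: centre of its underside. It rides in with the drawer; it is not to be touched.
- key_medium_top (a point): Centre of the top of the middle white time key (two blue dots behind it), diameter 20 mm, 8.5 mm above the panel when free. z axis square to the panel, pointing out of it.
- key_medium (a joint): How far the middle white key is pressed, m: 0 free, 0.004 fully down. It springs back; it starts to move at about 1.7 N and is fully down at about 3.4 N; a press counts from 0.0028.
- key_short (a joint): How far the left white key (one dot, y = +36 mm) is pressed, m: same kind of key, not to be pressed.
- key_long (a joint): How far the right white key (three dots, y = -36 mm) is pressed, m: same kind of key, not to be pressed.
- key_start_top (a point): Centre of the top of the green start key at the right end of the row, diameter 27 mm, 9 mm above the panel when free. z axis square to the panel, pointing out of it.
- key_start (a joint): How far the start key is pressed, m: 0 free, 0.004 fully down. It springs back; it starts to move at about 2.1 N and is fully down at about 4.2 N; a press counts from 0.0028.
- cast_2: Loose blue-grey plaster cast, 53 x 58 x 26 mm, on the table left of the unit; origin: centre of its underside. Bystander.
- black_lid_pot: Small loose pot with a black lid, 34 mm across, 33 mm high, left of the unit; origin: centre of its underside. Bystander.
- bur_stand: Loose round blue stand with burs, 61 mm across, 32 mm high, right of the unit; origin: centre of its underside. Bystander.
- dappen_dish: Small loose white dish, 31 mm across, 16 mm high, in front and right of the unit; origin: centre of its underside. Bystander.

How it is judged:
By the outcome, as a careful person would: the job done as asked, in the order asked, and still so for the second after the job is handed in, with the robot touching nothing.
It also fails if it takes over 51 s, if anything falls off the work surface, if the arm or the gripper's body presses on something with over 40 N, if the wrist force passes 120 N, or if a joint passes its speed limit or range.

## Working session

There is one attempt and no reset: what is moved stays moved. The work goes in short steps, Python scripts to look and compute and a tool call to move; the robot and the scene stay as the last step left them, time stands still between calls to the robot, and variables do not carry over. Pictures are saved under pics/ and viewed, at most 10 in all, crops included, and the job is handed in when it is done.

Besides the shell and the picture viewer there is one more tool, called after "Call:" as name([rows], argument=value, ...), one row to a line, values as JSON. apply_moves: Moves the arm, as the interface text tells. Shift numbers are shares of 0.25 m and turn numbers shares of pi rad, none past 1 either way. Its arguments: {"type":"object","properties":{"moves":{"type":"array"},"squeeze":{"type":"number"}},"required":["moves"]}

```bash
ls; mkdir -p pics; python3 - <<'E'
from cell import manip, viewer
import cv2,numpy as np
print(manip.read_state())
for n in("scene","top"):
    im=viewer.camera(n); cv2.imwrite(f"pics/{n}0.png",im); i=viewer.camera_info(n); print(n,i)
E
```

```text
pics
{'clock': 0.0, 'joints': array([-1.21862641e+00,  3.00445002e-01,  1.52158787e+00,  6.87016056e-06,
        1.32068882e+00, -6.65670821e-02]), 'qd': array([ 0.00081288,  0.00012678,  0.00018334, -0.00018042,  0.0026136 ,
       -0.00061622]), 'effort': array([-1.19577420e-03, -5.31810594e+01, -3.52735627e+01,  7.07741152e-02,
        2.43823574e-02, -9.77616469e-05]), 'eef_pos': array([ 223.56508336, -502.24601533,  221.89776056]), 'eef_rot': array([-3.14046656e+00, -8.17410731e-05,  4.18735250e-01]), 'wrist_force': array([-0.18739472,  0.41123781, -0.13244269]), 'moment': array([ 0.04001906, -0.01087565, -0.02296048]), 'finger_force': 0.0, 'finger_gap': 94.03214896296282}
scene {'camera_matrix': array([[471.66619253,   0.        , 273.99178784],
       [  0.        , 471.66619253, 207.32002249],
       [  0.        ,   0.        ,   1.        ]]), 'R': array([[-0.8995095 , -0.43686587, -0.00555562],
       [-0.24003205,  0.50477254, -0.82921004],
       [ 0.36505789, -0.74454879, -0.55890951]]), 't': array([ 536.52255156,  148.78997424, 1025.31086684])}
top {'camera_matrix': array([[434.32397705,   0.        , 278.57843208],
       [  0.        , 434.32397705, 209.63452232],
       [  0.        ,   0.        ,   1.        ]]), 'R': array([[ 0.00713854, -0.99966651, -0.02481752],
       [-0.99800722, -0.00556629, -0.0628539 ],
       [ 0.0626948 ,  0.02521674, -0.99771413]]), 't': array([ 113.3583275 ,  575.09348403, 1059.9062438 ])}
```

View pics/top0.png

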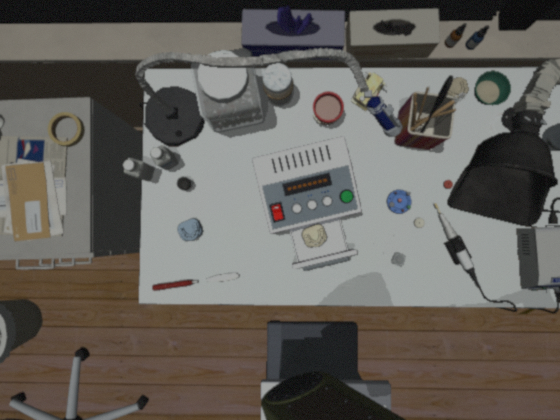

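View pics/scene0.png

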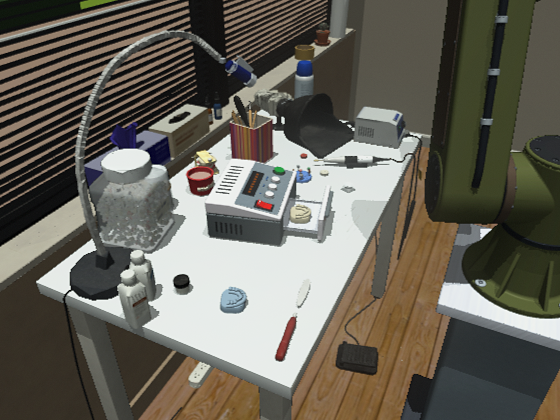

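The top view shows the red rocker at about (278,212), the white keys at (297,209), (312,205) and (327,201), and the green key at (347,197). The drawer's ledge is near (325,258) and yaw is about +0.2. The space in front of the unit is clear.

```bash
cat > h.py <<'E'
import cv2,numpy as np
from scipy.optimize import least_squares
from scipy.spatial.transform import Rotation as Ro
def rays(info,px,fish=False):
    K=info["camera_matrix"];px=np.atleast_2d(px).astype(float)
    d=np.c_[(px[:,0]-K[0,2])/K[0,0],(px[:,1]-K[1,2])/K[1,1],np.ones(len(px))]
    if fish:
        r=np.hypot(d[:,0],d[:,1])+1e-9
        d=np.c_[d[:,:2]/r[:,None]*np.sin(r)[:,None],np.cos(r)]
    return -info["R"].T@info["t"], d@info["R"]
def plane(info,px,z,fish=False):
    c,d=rays(info,px,fish); return c+d*((np.asarray(z)-c[2])/d[:,2])[:,None]
def blobs(mask,amin=10):
    n,l,s,c=cv2.connectedComponentsWithStats(mask.astype(np.uint8))
    return [(int(s[i,4]),c[i].round(1).tolist(),s[i,:4].tolist()) for i in range(1,n) if s[i,4]>=amin]
a=np.radians(10)
def panel(x,y,h): # panel coords -> unit coords
    return np.array([-90+x*np.cos(a)-h*np.sin(a),y,84+x*np.sin(a)+h*np.cos(a)])
def fitpose(U,W): # planar fit unit->world
    U,W=np.array(U),np.array(W)
    f=lambda p:(W[:,:2]-(U[:,:2]@np.array([[np.cos(p[2]),np.sin(p[2])],[-np.sin(p[2]),np.cos(p[2])]])+p[:2])).ravel()
    r=least_squares(f,[500,0,.2]); return r.x,r.fun.reshape(-1,2)
def toworld(p,u):
    c,s=np.cos(p[2]),np.sin(p[2]); return np.array([p[0]+c*u[0]-s*u[1],p[1]+s*u[0]+c*u[1],u[2]])
E
python3 - <<'E'
from h import *
from cell import viewer
im=cv2.imread("pics/top0.png");i=viewer.camera_info("top")
hsv=cv2.cvtColor(im,cv2.COLOR_BGR2HSV);H,S,V=cv2.split(hsv)
roi=np.zeros(H.shape,bool);roi[140:280,245:370]=1
g=blobs(roi&(H>45)&(H<85)&(S>120));r=blobs(roi&((H<8)|(H>172))&(S>150))
w=blobs(roi&(V>175)&(S<40)&(np.add.outer(np.arange(420)*0+0,np.arange(560))>0),15)
print(g,r,w)
cv2.imwrite("pics/crop.png",cv2.resize(im[180:280,250:370],None,fx=6,fy=6,interpolation=cv2.INTER_CUBIC)[:600,:720])
U=[panel(44,-82,9),panel(46,82,5)]
px=[max(g)[1],max(r)[1]]
W=plane(i,px,[u[2] for u in U]);p,e=fitpose(U,W);print(W,p,e)
for y in(36,0,-36):print(toworld(p,panel(44,y,8.5)))
E
```

```text
[(112, [346.2, 196.0], [341, 190, 12, 12])] [(127, [277.1, 212.5], [272, 204, 11, 17])] []
[[601.47498332 -39.9785841  100.50378959]
 [562.85729983 118.41974244  96.91185494]] [6.27544270e+02 5.10679139e+01 2.55379675e-01] [[-0.11650632  0.47787454]
 [ 0.11650632 -0.47787454]]
[571.86718877  73.73843387 100.01138572]
[580.96124916  38.90600551 100.01138572]
[590.05530954   4.07357715 100.01138572]
```

View pics/crop.png

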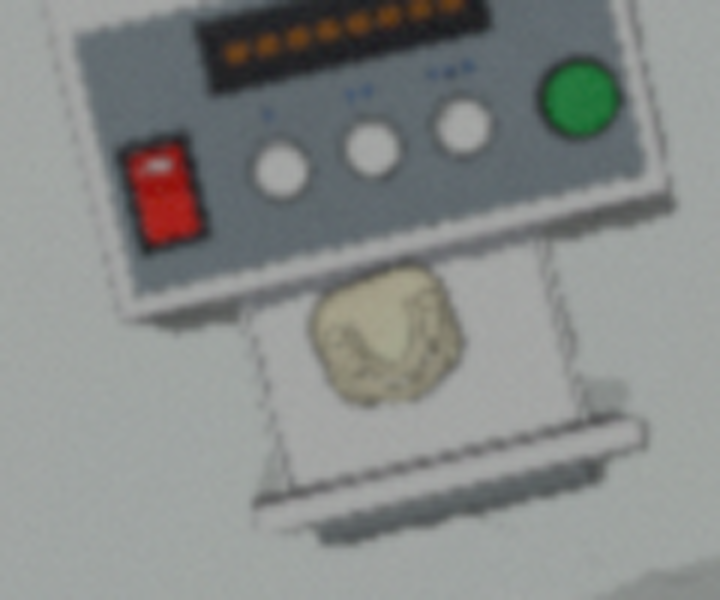

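The crop confirms the layout: rocker at left with its far half up, three white keys, and the green key at right. The ledge front edge runs from about crop (320,545) to (605,465), whose midpoint is about full-image (327,264). Next is a hover in front of and above the panel.

```bash
cat >> h.py <<'E'
TIP=17
def rot(p,tilt): return Ro.from_euler('xyz',[np.pi,-tilt,p[2]])
def delta(st,pos,R):
    R0=Ro.from_euler('xyz',st["eef_rot"])
    d=R0.inv().apply(np.array(pos)-st["eef_pos"])/250
    w=(R0.inv()*R).as_rotvec()/np.pi
    return d.round(4),w.round(4)
def tipto(p,u,tilt): # tcp pos for fingertip at unit point u
    R=rot(p,tilt); return toworld(p,np.array(u))-R.apply([0,0,TIP]),R
E
python3 - <<'E'
from h import *
from cell import viewer,manip
p=[627.5,51.1,.255]
i=viewer.camera_info("top")
# yaw refined with white key and ledge
U=[panel(44,-82,9),panel(46,82,5),panel(44,0,8.5)]
W=plane(i,[[346.2,196],[277.1,212.5],[312,204.5]],[u[2] for u in U]);print(fitpose(U,W))
L=plane(i,[[327,263.8]],[61])[0];c,s=np.cos(p[2]),np.sin(p[2])
d=L[:2]-p[:2];print("ledge",L,"unit",c*d[0]+s*d[1],-s*d[0]+c*d[1])
st=manip.read_state()
pos,R=tipto(p,panel(40,30,90),a);print(pos,delta(st,pos,R))
E
```

```text
(array([6.27738659e+02, 5.08608258e+01, 2.55426556e-01]), array([[-0.31518623,  0.68617923],
       [-0.0747031 , -0.26774835],
       [ 0.38988932, -0.41843088]]))
ledge [444.07446972   0.52844364  61.        ] unit -190.25059603989965 -2.667991060847619
[552.9819062   62.67753221 196.32035668] (array([ 2.1227, -1.5286,  0.1042]), array([-0.0049,  0.0554,  0.052 ]))
```

Call:
apply_moves([
  [[1,-0.72,0],[0,0,0],1],
  [[1,-0.72,0],[0,0,0],1],
  [[1,-0.72,0],[0,0,0],1],
  [[1,-0.72,0],[0,0,0],1],
  [[1,-0.72,0],[0,0,0],1],
  [[1,-0.72,0],[0,0,0],1],
  [[1,-0.72,0],[0,0,0],1],
  [[1,-0.72,0],[0,0,0],1],
], squeeze=20)

```text
clock: 0.77
eef_pos: [380.2, -232.8, 222.5]
eef_rot: [-3.141, -0.0, 0.421]
wrist_force: [0.1, -1.2, 0.1]
finger_gap: 44.6
finger_force: 0.0
```

Call:
apply_moves([
  [[1,-0.72,0],[0,0,0],1],
  [[1,-0.72,0],[0,0,0],1],
  [[1,-0.72,0],[0,0,0],1],
  [[1,-0.72,0],[0,0,0],1],
  [[1,-0.72,0],[0,0,0],1],
  [[1,-0.72,0],[0,0,0],1],
  [[1,-0.72,0],[-0.005,0.055,0.052],1],
  [[1,-0.72,0],[-0.005,0.055,0.052],1],
  [[1,-0.72,0],[-0.005,0.055,0.052],1],
])

```text
clock: 1.52
eef_pos: [534.0, 32.3, 221.8]
eef_rot: [3.141, -0.176, 0.254]
wrist_force: [-0.6, -0.3, -0.1]
finger_gap: 0.2
finger_force: 0.0
```

```bash
python3 - <<'E'
from h import *
from cell import viewer,manip
p=[627.7,50.9,.255]
st=manip.read_state();print(st["clock"],st["eef_pos"],st["eef_rot"],st["finger_gap"])
wi=viewer.camera_info("wrist");print(wi)
im=viewer.camera("wrist");cv2.imwrite("pics/w1.png",im)
pos,R=tipto(p,panel(40,30,90),a);print(pos,delta(st,pos,R))
E
```

```text
1.5167 [533.98120649  32.34285381 221.80438311] [ 3.14133358 -0.1760758   0.25418685] 0.16145800873833213
{'camera_matrix': array([[325.1922621 ,   0.        , 278.99047256],
       [  0.        , 325.1922621 , 210.58265306],
       [  0.        ,   0.        ,   1.        ]]), 'R': array([[ 0.25198128, -0.96773088,  0.00154312],
       [-0.96416171, -0.25091444,  0.08622148],
       [-0.083052  , -0.02321402, -0.9962748 ]]), 't': array([-104.57491594,  534.77694241,  441.83787666])}
[553.1819062   62.47753221 196.32035668] (array([ 0.0852, -0.0974,  0.1187]), array([ 0.0001, -0.0005, -0.0003]))
```

View pics/w1.png

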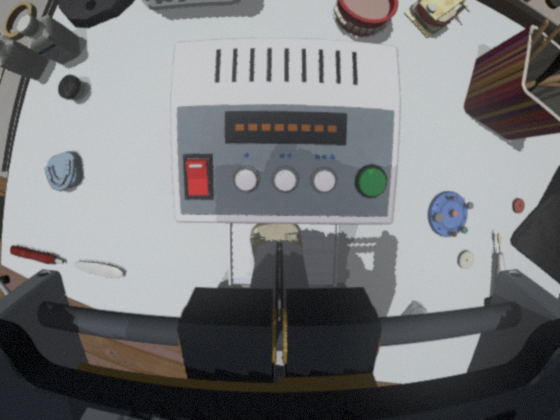

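The wrist view shows the whole panel: rocker at (198,177), white keys at (246,180), (285,180) and (324,181), and green at (372,181). I'll refine the pose from this.

```bash
python3 - <<'E'
from h import *
from cell import viewer,manip
im=cv2.imread("pics/w1.png");i=viewer.camera_info("wrist")
H,S,V=cv2.split(cv2.cvtColor(im,cv2.COLOR_BGR2HSV))
roi=np.zeros(H.shape,bool);roi[150:205,180:390]=1
g=max(blobs(roi&(H>45)&(H<85)&(S>100)));r=max(blobs(roi&((H<8)|(H>172))&(S>150)))
w=[b for b in blobs(roi&(V>160)&(S<60),150) if 200<b[1][0]<350];print(g,r,w)
w=sorted(w,key=lambda b:b[1][0])
U=[panel(44,-82,9)]+[panel(44,y,8.5) for y in(36,0,-36)]
W=plane(i,[g[1]]+[b[1] for b in w],[u[2] for u in U],True);p,e=fitpose(U,W);print(p,e)
rp=panel(46,82,5);print(plane(i,[r[1]],[rp[2]],True),toworld(p,rp))
st=manip.read_state()
# rocker hover: tip 30 above panel at x=58.5
for h in(30,12,4.5):
    pos,R=tipto(p,panel(58.5,82,h),a);print(h,pos,delta(st,pos,R))
E
```

```text
(586, [372.0, 181.6], [359, 168, 27, 28]) (579, [197.4, 179.2], [186, 160, 22, 35]) [(311, [245.1, 179.5], [236, 170, 20, 20]), (307, [284.7, 179.8], [275, 170, 20, 20]), (304, [324.0, 180.5], [315, 171, 19, 20])]
[6.27905721e+02 4.86009442e+01 2.48183089e-01] [[-0.10177762  0.57528514]
 [ 0.10044867 -0.32178033]
 [ 0.07133043 -0.21454431]
 [-0.07000147 -0.0389605 ]]
[[561.68925818 115.3599095   96.91185494]] [563.59206101 116.89525062  96.91185494]
30 [568.45521913 118.12761108 140.44438279] (array([ 0.1661, -0.3035,  0.3597]), array([-0.    ,  0.0009,  0.0031]))
12 [571.48511692 118.89540974 122.71784323] (array([ 0.1663, -0.3035,  0.4317]), array([-0.    ,  0.0009,  0.0031]))
4.5 [572.74757434 119.21532585 115.33178508] (array([ 0.1663, -0.3035,  0.4617]), array([-0.    ,  0.0009,  0.0031]))
```

Call:
apply_moves([
  [[0.166,-0.307,0.36],[0,0,0],1],
  [[0.166,-0.307,0.36],[0,0,0],1],
  [[0.166,-0.307,0.36],[0,0,0.003],1],
  [[0.166,-0.307,0.43],[0,0,0.003],1],
  [[0.166,-0.307,0.43],[0,0,0.003],1],
  [[0.166,-0.307,0.43],[0,0,0.003],1],
  [[0.166,-0.307,0.43],[0,0,0.003],1],
])

```text
clock: 2.15
eef_pos: [572.5, 117.5, 124.8]
eef_rot: [3.141, -0.173, 0.245]
wrist_force: [0.2, -0.0, 0.3]
finger_gap: 0.3
finger_force: 0.0
```

```bash
python3 - <<'E'
from h import *
from cell import viewer,manip
p=[627.8,49.5,.25]
st=manip.read_state();print(st["eef_pos"],st["eef_rot"],st["wrist_force"],st["qd"].round(3))
for h in(12,6,4.5):
    pos,R=tipto(p,panel(58.5,82,h),a);print(h,delta(st,pos,R))
im=viewer.camera("wrist");cv2.imwrite("pics/w2.png",im)
E
```

```text
[572.49513225 117.50809373 124.81041761] [ 3.14105335 -0.173273    0.24548338] [ 0.19672071 -0.04604032  0.30899743] [ 0.    -0.017 -0.     0.003 -0.011  0.009]
12 (array([-0.0041, -0.0097,  0.0078]), array([ 0.0004,  0.0004, -0.0014]))
6 (array([-0.0041, -0.0097,  0.0318]), array([ 0.0004,  0.0004, -0.0014]))
4.5 (array([-0.0041, -0.0097,  0.0378]), array([ 0.0004,  0.0004, -0.0014]))
```

View pics/w2.png

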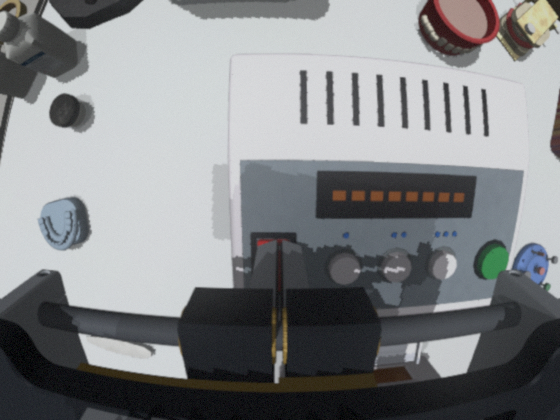

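The wrist view shows the closed tips at about (280,240), over the rocker's far half, with the red showing at (264,243). I'll press along the tool axis with a small leftward correction.

Call:
apply_moves([
  [[-0.004,-0.009,0.01],[0,0,0],1],
  [[-0.004,-0.009,0.02],[0,0,0],1],
  [[-0.004,-0.009,0.03],[0,0,0],1],
  [[-0.004,-0.009,0.036],[0,0,0],1],
  [[-0.004,-0.009,0.036],[0,0,0],1],
  [[-0.004,-0.009,0.036],[0,0,0],1],
])

```text
clock: 2.7
eef_pos: [572.3, 121.0, 115.7]
eef_rot: [3.141, -0.174, 0.246]
wrist_force: [-9.0, -1.1, 12.9]
finger_gap: 0.4
finger_force: 7.0
```

```bash
python3 - <<'E'
from h import *
from cell import manip
p=[627.8,49.5,.25]
st=manip.read_state();print(st["eef_pos"],st["wrist_force"])
pos,R=tipto(p,panel(58.5,82,4.5),a);print(delta(st,pos,R))
E
```

```text
[572.26548428 120.96071031 115.65324361] [-8.96066762 -1.08259533 12.9042998 ]
(array([-0.0002,  0.0039,  0.0013]), array([ 0.0003,  0.0003, -0.0013]))
```

Call:
apply_moves([
  [[0,0,-0.1],[0,0,0],1],
  [[-0.2,0.2,-0.28],[0,0,0],1],
  [[-0.4,0.3,-0.28],[0,0,0],1],
  [[-0.4,0.3,-0.28],[0,0,0],1],
  [[-0.4,0.3,-0.28],[0,0,0],1],
  [[-0.4,0.3,-0.28],[0,0,0],1],
])

```text
clock: 3.2
eef_pos: [482.3, 20.0, 167.0]
eef_rot: [3.141, -0.174, 0.243]
wrist_force: [0.2, -0.1, 1.0]
finger_gap: 0.7
finger_force: 0.0
```

```bash
python3 - <<'E'
from h import *
from cell import viewer,manip
st=manip.read_state();print(st["clock"],st["eef_pos"],st["eef_rot"])
p=[627.8,49.5,.25]
i=viewer.camera_info("wrist")
im=viewer.camera("wrist")
K=i["camera_matrix"]
def proj(X):
    c=i["R"]@X+i["t"];r=np.hypot(c[0],c[1]);t=np.arctan2(r,c[2])
    return K[:2,2]+K[0,0]*t*c[:2]/r
for u in(panel(46,82,5),panel(44,-82,9),(-190,0,65)):print(proj(toworld(p,u)))
x,y=proj(toworld(p,panel(46,82,5))).astype(int)
c=cv2.resize(im[max(0,y-40):y+40,max(0,x-40):x+40],None,fx=5,fy=5,interpolation=cv2.INTER_CUBIC)
f=np.zeros((420,800,3),np.uint8);f[:,:]=0
f=np.hstack([cv2.resize(im,(480,360)),c[:360,:320]]) if c.shape[1]>=320 else im
cv2.imwrite("pics/w3.png",f);cv2.imwrite("pics/w3raw.png",im)
E
```

```text
3.2 [482.29399569  20.04362142 167.01407052] [ 3.14122215 -0.17440784  0.24338613]
[180.66297246 111.2140275 ]
[392.57466174 113.36820735]
[286.4643386  282.82246614]
```

View pics/w3.png

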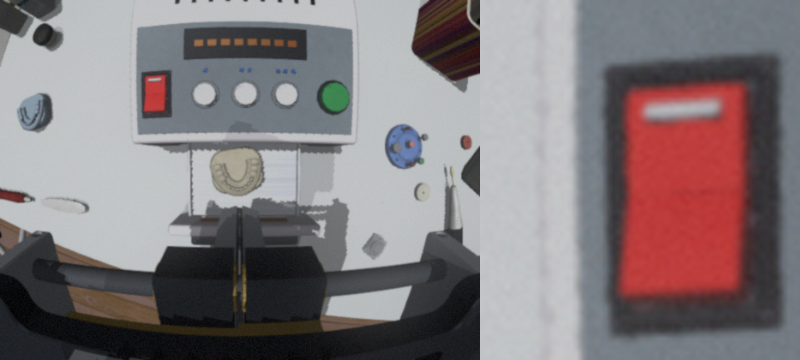

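The drawer is still open and the cast is inside. The rocker needs a before/after comparison to be sure it flipped.

```bash
python3 - <<'E'
from h import *
from cell import viewer
s0=cv2.imread("pics/scene0.png");s1=viewer.camera("scene");w1=cv2.imread("pics/w1.png")
z=lambda im,x,y,r:cv2.resize(im[y-r:y+r,x-r:x+r],(260,260),interpolation=cv2.INTER_CUBIC)
cv2.imwrite("pics/cmp.png",np.hstack([z(s0,265,205,22),z(s1,265,205,22),z(w1,198,178,28)]))
E
```

```text
(no output)
```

View pics/cmp.png

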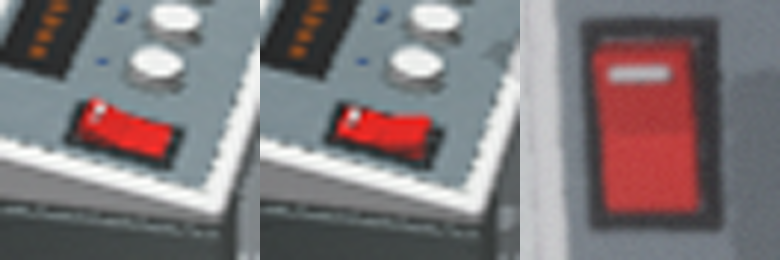

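The before and after scene crops show the rocker flipped: the near end is now raised and the far end level, so it is on. Next is the drawer. I'll go in front of the ledge with the tool vertical.

```bash
python3 - <<'E'
from h import *
from cell import manip
p=[627.8,49.5,.25]
st=manip.read_state()
for z in (120,56):
    pos,R=tipto(p,[-217,0,z],0);print(pos,delta(st,pos,R))
E
```

```text
[417.54600449  -4.18665916 137.        ] (array([-0.2984,  0.036 ,  0.0677]), array([ 0.0001, -0.0554, -0.0016]))
[417.54600449  -4.18665916  73.        ] (array([-0.3427,  0.036 ,  0.3199]), array([ 0.0001, -0.0554, -0.0016]))
```

Call:
apply_moves([
  [[-0.298,0.036,0.068],[0,-0.055,-0.002],1],
  [[-0.298,0.036,0.068],[0,-0.055,-0.002],1],
  [[-0.298,0.036,0.068],[0,-0.055,-0.002],1],
  [[-0.298,0.036,0.068],[0,-0.055,-0.002],1],
  [[-0.343,0.036,0.32],[0,-0.055,-0.002],1],
  [[-0.343,0.036,0.32],[0,-0.055,-0.002],1],
  [[-0.343,0.036,0.32],[0,-0.055,-0.002],1],
  [[-0.343,0.036,0.32],[0,-0.055,-0.002],1],
])

```text
clock: 3.97
eef_pos: [417.7, -3.8, 72.8]
eef_rot: [3.142, 0.0, 0.253]
wrist_force: [0.5, -0.2, 0.3]
finger_gap: 0.8
finger_force: 0.0
```

```bash
python3 - <<'E'
from h import *
from cell import manip,viewer
p=[627.8,49.5,.25]
st=manip.read_state();print(st["eef_pos"],st["eef_rot"],st["wrist_force"])
for x in(-217,-193,-120):
    pos,R=tipto(p,[x,0,56],0);print(x,delta(st,pos,R))
cv2.imwrite("pics/w4.png",viewer.camera("wrist"))
E
```

```text
[417.67911929  -3.81870246  72.81796214] [3.14157185e+00 4.90347168e-05 2.52556592e-01] [ 0.5038545  -0.23595213  0.31491958]
-217 (array([-0.0009,  0.0013, -0.0007]), array([0.    , 0.    , 0.0008]))
-193 (array([ 0.0951,  0.0015, -0.0007]), array([0.    , 0.    , 0.0008]))
-120 (array([ 0.3871,  0.0023, -0.0007]), array([0.    , 0.    , 0.0008]))
```

View pics/w4.png

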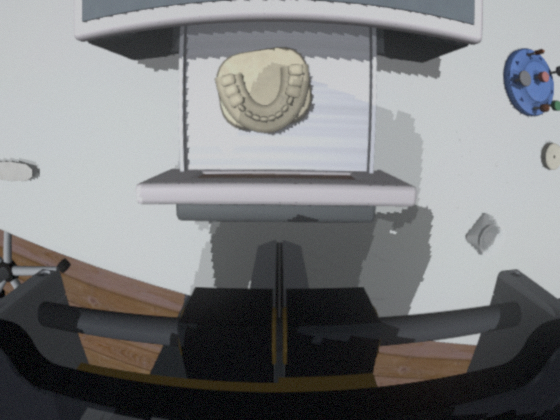

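The closed tips at (280,245) are centred on the ledge (y 205–220 in the picture), with clear space before it. I'll push slowly.

Call:
apply_moves([
  [[0.03,0,0],[0,0,0],1],
  [[0.05,0,0],[0,0,0],1],
  [[0.06,0,0],[0,0,0],1],
  [[0.07,0,0],[0,0,0],1],
  [[0.08,0,0],[0,0,0],1],
  [[0.09,0,0],[0,0,0],1],
  [[0.1,0,0],[0,0,0],1],
  [[0.11,0,0],[0,0,0],1],
  [[0.12,0,0],[0,0,0],1],
  [[0.13,0,0],[0,0,0],1],
  [[0.14,0,0],[0,0,0],1],
  [[0.15,0,0],[0,0,0],1],
])

```text
clock: 5.02
eef_pos: [453.4, 5.0, 72.7]
eef_rot: [3.141, -0.0, 0.252]
wrist_force: [-0.9, -1.4, 0.5]
finger_gap: 0.2
finger_force: 0.5
```

Call:
apply_moves([
  [[0.012,0,0],[0,0,0],1],
  [[0.024,0,0],[0,0,0],1],
  [[0.036,0,0],[0,0,0],1],
  [[0.048,0,0],[0,0,0],1],
  [[0.06,0,0],[0,0,0],1],
  [[0.072,0,0],[0,0,0],1],
  [[0.084,0,0],[0,0,0],1],
  [[0.096,0,0],[0,0,0],1],
  [[0.108,0,0],[0,0,0],1],
  [[0.12,0,0],[0,0,0],1],
  [[0.132,0,0],[0,0,0],1],
  [[0.144,0,0],[0,0,0],1],
])

```text
clock: 6.02
eef_pos: [488.3, 14.0, 72.7]
eef_rot: [3.141, -0.001, 0.252]
wrist_force: [-0.8, 0.0, -0.5]
finger_gap: 0.9
finger_force: 0.5
```

```bash
python3 - <<'E'
from h import *
from cell import manip,viewer
st=manip.read_state();print(st["clock"],st["eef_pos"],st["eef_rot"],st["wrist_force"])
im=viewer.camera("wrist")
cv2.imwrite("pics/w5.png",im)
E
```

```text
6.0167 [488.31023456  14.04365763  72.70401215] [ 3.14116317e+00 -5.00079036e-04  2.51857815e-01] [-0.80855812  0.01530678 -0.49989693]
```

View pics/w5.png

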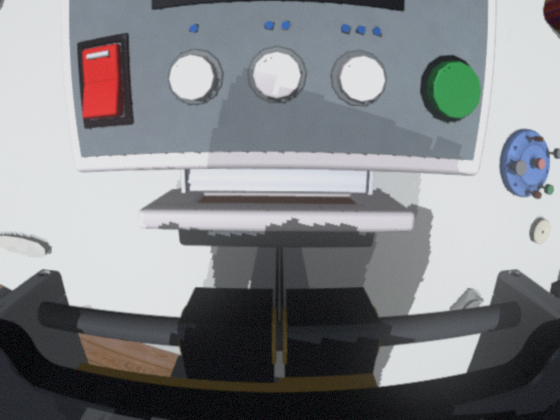

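The drawer is most of the way in, with about 20–30 mm of rail still showing between rows 170 and 205. I'll keep pushing and watch the force.

Call:
apply_moves([
  [[0.01,0,0],[0,0,0],1],
  [[0.02,0,0],[0,0,0],1],
  [[0.03,0,0],[0,0,0],1],
  [[0.04,0,0],[0,0,0],1],
  [[0.048,0,0],[0,0,0],1],
  [[0.056,0,0],[0,0,0],1],
])

```text
clock: 6.57
eef_pos: [501.8, 17.5, 72.7]
eef_rot: [3.141, -0.001, 0.252]
wrist_force: [-1.2, -0.7, -0.2]
finger_gap: 0.5
finger_force: 0.4
```

Call:
apply_moves([
  [[0.008,0,0],[0,0,0],1],
  [[0.016,0,0],[0,0,0],1],
  [[0.024,0,0],[0,0,0],1],
])

```text
clock: 6.82
eef_pos: [507.0, 18.8, 72.7]
eef_rot: [3.141, 0.001, 0.252]
wrist_force: [-3.3, -1.8, 2.5]
finger_gap: 0.5
finger_force: 2.1
```

Call:
apply_moves([
  [[0.008,0,0],[0,0,0],1],
  [[0.016,0,0],[0,0,0],1],
  [[0.024,0,0],[0,0,0],1],
])

```text
clock: 7.07
eef_pos: [510.4, 19.7, 72.5]
eef_rot: [-3.141, 0.008, 0.252]
wrist_force: [-39.4, -12.7, 30.3]
finger_gap: 0.1
finger_force: 20.9
```

Call:
apply_moves([
  [[-0.02,0,0],[0,0,0],1],
  [[-0.06,0,0],[0,0,0],1],
  [[-0.12,0,0],[0,0,0],1],
  [[-0.12,0,0],[0,0,0],1],
])

```text
clock: 7.4
eef_pos: [482.9, 12.8, 72.6]
eef_rot: [3.142, 0.0, 0.252]
wrist_force: [-0.1, -0.5, -0.5]
finger_gap: 0.9
finger_force: 0.0
```

```bash
python3 - <<'E'
from h import *
from cell import manip,viewer
st=manip.read_state();print(st["clock"],st["eef_pos"],st["eef_rot"],st["wrist_force"])
im=viewer.camera("wrist");sc=viewer.camera("scene")
s=cv2.resize(sc[150:260,200:350],(409,300),interpolation=cv2.INTER_CUBIC)
cv2.imwrite("pics/w6.png",np.hstack([cv2.resize(im[:300,60:500],(391,300)),s]));cv2.imwrite("pics/w6raw.png",im)
E
```

```text
7.4 [482.85596704  12.83176847  72.55590126] [3.14151993e+00 1.03676326e-04 2.51698120e-01] [-0.12420074 -0.54811701 -0.54839895]
```

View pics/w6.png

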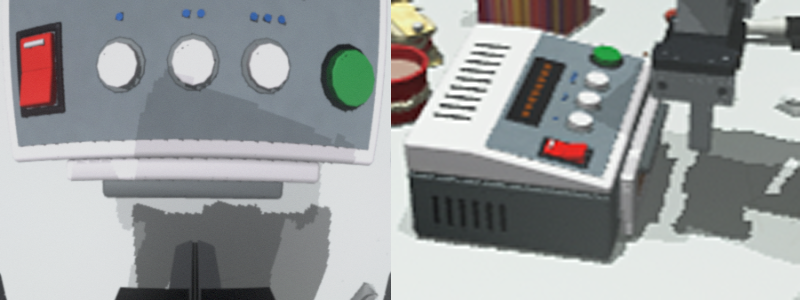

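The rocker is on and the drawer looks closed, with the tips clear. I'll confirm numerically that the ledge stayed where the tips left it, and compute the key approach.

```bash
python3 - <<'E'
from h import *
from cell import manip,viewer
im=cv2.imread("pics/w6raw.png");i=viewer.camera_info("wrist")
g=cv2.cvtColor(im,cv2.COLOR_BGR2GRAY)
print(g[140:225:1,250:275].mean(1).astype(int).tolist())
H,S,V=cv2.split(cv2.cvtColor(im,cv2.COLOR_BGR2HSV))
roi=np.zeros(H.shape,bool);roi[20:140,80:490]=1
gr=max(blobs(roi&(H>45)&(H<85)&(S>100)))
w=[b for b in blobs(roi&(V>185)&(S<40),300) if b[2][2]<75];w=sorted(w,key=lambda b:b[1][0]);print(gr,w)
if len(w)==3:
    U=[panel(44,-82,9)]+[panel(44,y,8.5) for y in(36,0,-36)]
    W=plane(i,[gr[1]]+[b[1] for b in w],[u[2] for u in U],True);p,e=fitpose(U,W);print(p,e)
p=[627.8,49.5,.25]
for v in (175,180,185,190,195,198,200):
    L=plane(i,[[262,v]],[61],True)[0];d=L[:2]-p[:2];print(v,np.cos(.25)*d[0]+np.sin(.25)*d[1])
st=manip.read_state()
for h in(60,25):
    pos,R=tipto(p,panel(44,0,h),a);print(h,delta(st,pos,R))
E
```

```text
[183, 198, 201, 201, 202, 201, 202, 201, 202, 202, 200, 196, 188, 177, 164, 148, 129, 123, 147, 175, 192, 202, 209, 215, 216, 216, 216, 215, 215, 214, 213, 211, 209, 209, 206, 200, 189, 178, 160, 131, 115, 117, 120, 121, 121, 120, 119, 118, 116, 115, 111, 110, 107, 105, 100, 93, 89, 111, 162, 184, 188, 188, 189, 188, 188, 188, 189, 188, 188, 188, 188, 183, 160, 126, 104, 98, 97, 97, 97, 98, 96, 97, 97, 97, 96]
(2381, [454.3, 76.7], [427, 49, 54, 58]) [(1475, [191.0, 64.2], [170, 42, 43, 45]), (1606, [276.8, 61.2], [254, 39, 47, 45]), (1495, [362.6, 65.3], [341, 44, 44, 44]), (823, [485.3, 96.0], [476, 20, 14, 120])]
175 -98.87085128413842
180 -101.61521842740933
185 -104.37384463664814
190 -107.14815789740155
195 -109.93961742755565
198 -111.62334318325924
200 -112.7497168814135
60 (array([ 0.351 ,  0.0011, -0.3772]), array([0.0001, 0.0551, 0.0005]))
25 (array([ 0.3752,  0.0011, -0.2393]), array([0.0001, 0.0551, 0.0005]))
```

```bash
python3 - <<'E'
from h import *
from cell import viewer
i=viewer.camera_info("wrist")
U=[panel(44,-82,9)]+[panel(44,y,8.5) for y in(36,0,-36)]
W=plane(i,[[454.3,76.7],[191,64.2],[276.8,61.2],[362.6,65.3]],[u[2] for u in U],True);print(fitpose(U,W))
E
```

```text
(array([6.30444426e+02, 5.08037170e+01, 2.44793223e-01]), array([[-0.36617372,  1.61233475],
       [ 0.16617025, -0.68263012],
       [ 0.18957562, -0.55333086],
       [ 0.01042785, -0.37637378]]))
```

Call:
apply_moves([
  [[0,0,-0.2],[0,0,0],1],
  [[0,0,-0.377],[0,0,0],1],
  [[0,0,-0.377],[0,0,0],1],
  [[0.35,0,-0.377],[0,0.055,0],1],
  [[0.35,0,-0.377],[0,0.055,0],1],
  [[0.35,0,-0.377],[0,0.055,0],1],
  [[0.375,0,-0.24],[0,0.055,0],1],
  [[0.375,0,-0.24],[0,0.055,0],1],
  [[0.375,0,-0.24],[0,0.055,0],1],
])

```text
clock: 8.25
eef_pos: [574.3, 36.5, 131.5]
eef_rot: [-3.141, -0.17, 0.252]
wrist_force: [-0.1, -0.2, 1.0]
finger_gap: 0.4
finger_force: 0.0
```

```bash
python3 - <<'E'
from h import *
from cell import manip
st=manip.read_state();print(st["eef_pos"],st["wrist_force"])
p=[627.8,49.2,.249]
for h in(8.5,4.5):
    pos,R=tipto(p,panel(44,0,h),a);print(h,delta(st,pos,R))
E
```

```text
[574.25945124  36.50390836 131.48076995] [-0.07862466 -0.18291148  1.02208717]
8.5 (array([0.0055, 0.0036, 0.0607]), array([-0.0004,  0.0016,  0.0009]))
4.5 (array([0.0056, 0.0037, 0.0767]), array([-0.0004,  0.0016,  0.0009]))
```

Call:
apply_moves([
  [[0.006,0.002,0.03],[0,0,0],1],
  [[0.006,0.002,0.05],[0,0,0],1],
  [[0.006,0.002,0.06],[0,0,0],1],
  [[0.006,0.002,0.066],[0,0,0],1],
  [[0.006,0.002,0.07],[0,0,0],1],
  [[0.006,0.002,0.07],[0,0,0],1],
])

```text
clock: 8.75
eef_pos: [579.4, 37.0, 116.1]
eef_rot: [3.141, -0.174, 0.252]
wrist_force: [-1.6, -0.9, 2.0]
finger_gap: 0.3
finger_force: 1.0
```

Call:
apply_moves([
  [[0,0,0.005],[0,0,0],1],
  [[0,0,0.01],[0,0,0],1],
  [[0,0,0.013],[0,0,0],1],
  [[0,0,0.013],[0,0,0],1],
])

```text
clock: 9.08
eef_pos: [580.1, 37.1, 113.1]
eef_rot: [3.141, -0.174, 0.252]
wrist_force: [-3.6, -0.2, 7.1]
finger_gap: 0.9
finger_force: 3.5
```

At about 8 N the middle key is fully down. Release and go over the green key.

Call:
apply_moves([
  [[0,0,-0.08],[0,0,0],1],
  [[0,0,-0.12],[0,0,0],1],
  [[0,0,-0.12],[0,0,0],1],
  [[0,0.328,-0.12],[0,0,0],1],
  [[0,0.328,-0.12],[0,0,0],1],
  [[0,0.328,-0.12],[0,0,0],1],
  [[0,0.328,-0.09],[0,0,0],1],
  [[0,0.328,-0.09],[0,0,0],1],
])

```text
clock: 9.75
eef_pos: [596.0, -42.9, 132.7]
eef_rot: [-3.141, -0.171, 0.251]
wrist_force: [-0.2, 0.1, -1.3]
finger_gap: 0.5
finger_force: 0.0
```

```bash
python3 - <<'E'
from h import *
from cell import manip,viewer
st=manip.read_state();print(st["eef_pos"],st["wrist_force"])
p=[627.8,49.2,.249]
for h in(9,5):
    pos,R=tipto(p,panel(44,-82,h),a);print(h,delta(st,pos,R))
# all clear? display change / rocker still on check via top drawer edge
im=viewer.camera("top");i0=cv2.imread("pics/top0.png")
cv2.imwrite("pics/top1.png",im)
E
```

```text
[596.01553347 -42.88242456 132.70809789] [-0.17680435  0.05864822 -1.31163767]
9 (array([-0.0014,  0.0024,  0.0625]), array([-0.0003,  0.001 ,  0.0007]))
5 (array([-0.0014,  0.0024,  0.0785]), array([-0.0003,  0.001 ,  0.0007]))
```

Call:
apply_moves([
  [[0,0.002,0.03],[0,0,0],1],
  [[0,0.002,0.05],[0,0,0],1],
  [[0,0.002,0.06],[0,0,0],1],
  [[0,0.002,0.066],[0,0,0],1],
  [[0,0.002,0.072],[0,0,0],1],
  [[0,0.002,0.078],[0,0,0],1],
  [[0,0.002,0.082],[0,0,0],1],
  [[0,0.002,0.082],[0,0,0],1],
])

```text
clock: 10.47
eef_pos: [600.2, -42.7, 114.6]
eef_rot: [3.141, -0.173, 0.252]
wrist_force: [-2.1, 2.2, 4.1]
finger_gap: 0.5
finger_force: 1.7
```

Call:
apply_moves([
  [[0,0,0.005],[0,0,0],1],
  [[0,0,0.009],[0,0,0],1],
  [[0,0,0.009],[0,0,0],1],
])

```text
clock: 10.72
eef_pos: [600.6, -42.7, 113.6]
eef_rot: [3.141, -0.174, 0.252]
wrist_force: [-8.9, 2.5, 14.6]
finger_gap: 0.3
finger_force: 8.0
```

At 17 N the green key is bottomed out. Release, rise and back off, then check the state numerically, since no picture views are left.

Call:
apply_moves([
  [[0,0,-0.1],[0,0,0],1],
  [[0,0,-0.25],[0,0,0],1],
  [[0,0,-0.4],[0,0,0],1],
  [[-0.3,-0.3,-0.45],[0,0,0],1],
  [[-0.3,-0.3,-0.45],[0,0,0],1],
  [[-0.3,-0.3,-0.45],[0,0,0],1],
  [[-0.3,-0.3,-0.45],[0,0,0],1],
  [[-0.3,-0.3,-0.45],[0,0,0],1],
])

```text
clock: 11.38
eef_pos: [491.4, 6.9, 210.9]
eef_rot: [3.14, -0.175, 0.253]
wrist_force: [0.7, -0.3, 0.1]
finger_gap: 0.6
finger_force: 0.0
```

```bash
python3 - <<'E'
from h import *
from cell import manip,viewer
st=manip.read_state();print(st["clock"],st["eef_pos"],st["wrist_force"])
im=viewer.camera("wrist");i=viewer.camera_info("wrist");K=i["camera_matrix"]
cv2.imwrite("pics/end.png",im)
p=[627.8,49.3,.249]
def proj(X):
    c=i["R"]@X+i["t"];r=np.hypot(c[0],c[1]);t=np.arctan2(r,c[2]);return K[:2,2]+K[0,0]*t*c[:2]/r
# ledge profile sampled along unit x at z=61, y=40
for y in(45,-45):
    xs=np.arange(-135,-85,2.);g=cv2.cvtColor(im,cv2.COLOR_BGR2GRAY)
    print([(int(x),int(g[tuple(proj(toworld(p,[x,y,61]))[::-1].round().astype(int))])) for x in xs if 0<proj(toworld(p,[x,y,61]))[1]<419])
# display
hsv=cv2.cvtColor(im,cv2.COLOR_BGR2HSV);H,S,V=cv2.split(hsv)
print("amber",[b for b in blobs((H>5)&(H<25)&(S>150)&(V>100),5)][:12])
h0=cv2.split(cv2.cvtColor(cv2.imread("pics/w1.png"),cv2.COLOR_BGR2HSV));H,S,V=h0
print("amber0",[b for b in blobs((H>5)&(H<25)&(S>150)&(V>100),5)][:12])
E
```

```text
11.3833 [491.42116411   6.86281585 210.8585849 ] [ 0.72569163 -0.34026152  0.07429044]
[(-135, 196), (-133, 192), (-131, 193), (-129, 195), (-127, 195), (-125, 193), (-123, 195), (-121, 195), (-119, 195), (-117, 195), (-115, 194), (-113, 191), (-111, 118), (-109, 96), (-107, 106), (-105, 112), (-103, 113), (-101, 123), (-99, 164), (-97, 193), (-95, 196), (-93, 195), (-91, 175), (-89, 119), (-87, 119)]
[(-135, 183), (-133, 191), (-131, 192), (-129, 190), (-127, 169), (-125, 164), (-123, 163), (-121, 165), (-119, 164), (-117, 163), (-115, 127), (-113, 85), (-111, 84), (-109, 101), (-107, 105), (-105, 104), (-103, 103), (-101, 142), (-99, 177), (-97, 186), (-95, 188), (-93, 184), (-91, 144), (-89, 102), (-87, 136)]
amber []
amber0 []
```

```bash
python3 -c "
from cell import manip
print(manip.sign_off())"
```

```text
the job is handed in; nothing more can be done
None
```

The medium cure was started in the order asked and the job is handed in at about 11.4 s: pictures show the rocker on and the drawer shut, measured home after letting go; both key presses rest on the force readings (about 8 N and 17 N, well past fully down), and the arm is clear of all keys.

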